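# Find and seat the rocking box lid

### The arm

A 6-joint arm with a two-finger parallel gripper is mounted at the origin on the work surface. World frame = base frame: x ahead of the robot, y to its left, z up, the work surface at z = 0. Lengths are in m, angles in rad, forces in N, time in s.
With the tool pointing down it reaches from about 0.35 to 0.975 m from the base axis. Payload 17.4 kg.
Tool frame: the origin (TCP) lies midway between the tips of the shut fingers; the grasp point (between the pads) lies r.pinch_z behind it (r.pinch_z is the distance from the TCP to the grasp point, in m); z points along the fingers, y is the line along which they close (so a half turn about z gives the same grasp; the last joint's range is limited). The gripper opens to 85 mm and grips with 20 to 120 N. Pads are 22 mm wide; open, the fingers measure 114 mm over their backs; the gripper's body (76 mm by 85 mm) begins 54 mm behind the grasp point. The pads swing forward as they close: fully open they stand 13 mm farther back than shut.
Start: joints at [1.309, 0.116, 1.442, -0, 1.584, -0.038], TCP at [0.15, 0.658, 0.231] pointing down, gripper open.
Joint ranges: [-2.83, 2.83], [-0.83, 2.19], [0.07, 2.5], [-1.14, 4.28], [0.01, 3], [-2.97, 2.97]. Speed limits (rad/s): [1.89, 1.89, 2.22, 3.14, 3.14, 3.14].

### API

Orientations are given as [roll, pitch, yaw] about the fixed x, y, z axes, in that order (R = Rz(yaw) Ry(pitch) Rx(roll)).
In Python, from cell import r, snapshot, finish_job gives the robot as it stands.
- The arm moves only by the shell command python3 -m crank 'ROWS' [FORCE]. ROWS is JSON, a list of rows, each an object of numbers: "dx", "dy", "dz": the shift along the tool's x, y, z in m; "yaw": the turn about the tool's z in degrees; "jaw": the closure, from 0 (fully open) to 1 (shut). In form: [{"dx": .., "dy": .., "dz": .., "yaw": .., "jaw": ..}, ...]. A call has 1 to 12 rows; each row is the pose to reach, as a shift and turn from the pose commanded when the call began, along the tool's axes at that moment; what a row does not reach only later rows make up. A row lasts 1/8 s, in which the tool goes at most 62.5 mm and 10.7 degrees, less where a joint would pass 70% of its speed; a pose out of reach is approached as far as the arm can. A call with a gripper value outside its range is refused whole. The fingers move at their own pace and stop on an object; FORCE is the grip in N (left out, the last holds). Time passes only in rows, so rows that repeat a pose let the fingers close. It gives the time, the measured TCP pose, the force, the opening and the grip force at its end, in the units of the state.
- r.get_obs(): the state, without advancing time (a new reading comes with each control period).
- snapshot(name): name is "scene" or "top"; returns a dict with "frame" (480x640x3 uint8, blue, green, red), "z_map" (480x640 float32, m along the optical axis (not along the pixel's ray), 0 where there is no reading), "fx", "fy", "cx", "cy" (pixels), "view" (4x4, takes a point from world to camera coordinates). Camera axes: x right, y up, looking along -z (the intrinsics and any distortion apply to the point x, -y, -z); pixel columns grow to the right and rows downward; lengths in m; the calibration is good to about 2 mm. A picture is of the moment at which its call begins.
- finish_job(): hands the job in; it is judged then, once.
The state is a dict: "t": time; "joint_positions": joint angles; "joint_velocities": joint speeds; "tau": joint torques, N m; "tool_pos": TCP position; "tool_rot": TCP orientation; "ft_force": force on the tool from outside, world axes, zero at the start; "moment": the same for the moment, N m; "opening": finger opening in m; "finger_force": force on a finger pad.
Only numpy, scipy, OpenCV 4.12 (cv2) and the standard library are available. Lean on these libraries where they do the work, as an engineer would, in place of code of your own. Each camera call takes 0.05 s, during which the arm holds its last target. There are 200 camera calls.

### The job

One of the four blue box lids on the plywood board is not pushed home: press the lids gently near an edge, one after another, until you find the one that rocks, and then press that one down in its middle until it is fully home and level. Only press with the fingertips: pull no lid up, and do not disturb the casters and other things standing about.

Things in the scene. Friction and masses are not known exactly. Their poses are not given: they have to be found in the camera images.
- lid_a (a joint): how far this lid's middle has gone down since the start, m: 0 at the start for every lid, + down, - pulled up. Three lids are home: pressed, they stay at 0 and level. The fourth, not to be told at rest by eye or by readings, stands on a tight plug under its middle, which slides in when 9 N or more bears on the middle, stops home at 0.005, and then rocks no more
- lid_a_top (a point): middle of the top of one of four identical square blue lids, 104 x 104 mm, with a flat grey disc 32 mm across there; z is up from the lid, x and y run along its edges. Tops 80 to 94 mm above the table, level at rest; boxes fixed, 92 mm square. The lid that is not home tips under 1 to 2 N pressed 35 to 45 mm off its middle: that edge sinks 5 mm (0.11 rad) to the rim, and springs back when let go
- lid_b (a joint): how far this lid's middle has gone down since the start, m: 0 at the start for every lid, + down, - pulled up. Three lids are home: pressed, they stay at 0 and level. The fourth, not to be told at rest by eye or by readings, stands on a tight plug under its middle, which slides in when 9 N or more bears on the middle, stops home at 0.005, and then rocks no more
- lid_b_top (a point): middle of the top of one of four identical square blue lids, 104 x 104 mm, with a flat grey disc 32 mm across there; z is up from the lid, x and y run along its edges. Tops 80 to 94 mm above the table, level at rest; boxes fixed, 92 mm square. The lid that is not home tips under 1 to 2 N pressed 35 to 45 mm off its middle: that edge sinks 5 mm (0.11 rad) to the rim, and springs back when let go
- lid_c (a joint): how far this lid's middle has gone down since the start, m: 0 at the start for every lid, + down, - pulled up. Three lids are home: pressed, they stay at 0 and level. The fourth, not to be told at rest by eye or by readings, stands on a tight plug under its middle, which slides in when 9 N or more bears on the middle, stops home at 0.005, and then rocks no more
- lid_c_top (a point): middle of the top of one of four identical square blue lids, 104 x 104 mm, with a flat grey disc 32 mm across there; z is up from the lid, x and y run along its edges. Tops 80 to 94 mm above the table, level at rest; boxes fixed, 92 mm square. The lid that is not home tips under 1 to 2 N pressed 35 to 45 mm off its middle: that edge sinks 5 mm (0.11 rad) to the rim, and springs back when let go
- lid_d (a joint): how far this lid's middle has gone down since the start, m: 0 at the start for every lid, + down, - pulled up. Three lids are home: pressed, they stay at 0 and level. The fourth, not to be told at rest by eye or by readings, stands on a tight plug under its middle, which slides in when 9 N or more bears on the middle, stops home at 0.005, and then rocks no more
- lid_d_top (a point): middle of the top of one of four identical square blue lids, 104 x 104 mm, with a flat grey disc 32 mm across there; z is up from the lid, x and y run along its edges. Tops 80 to 94 mm above the table, level at rest; boxes fixed, 92 mm square. The lid that is not home tips under 1 to 2 N pressed 35 to 45 mm off its middle: that edge sinks 5 mm (0.11 rad) to the rim, and springs back when let go
- board: plywood board under the boxes, 310 (x) x 430 (y) x 18 mm thick, fixed to the table; origin at the middle of its underside. The four boxes stand at its corners
- caster_blue: swivel caster with blue wheel, loose, upside down: steel plate 62 x 52 mm below, wheel on top, 72 mm tall, standing on the board between the boxes; origin under its plate
- caster_red: the same with a red wheel, also between the boxes
- caster_black: the same with a black tyre, 80 mm tall, loose on the table beside the board
- jar: loose jar with yellow cap, 60 mm across, 85 mm tall, beside the board; origin under its middle
- can: loose can with green label, 54 mm across, 110 mm tall, beside the board; origin under its middle
- wrench: loose steel wrench, 160 mm long, lying beside the board
- collar: loose steel ring, 44 mm across, 16 mm high, beside the board; origin under its middle

How it is judged:
By the outcome, as a careful person would: the job done as asked, in the order asked, and still so for the second after the job is handed in, with the robot touching nothing.
It also fails if it takes over 54 s, if anything falls off the work surface, if the arm or the gripper's body presses on something with over 40 N, if the wrist force passes 120 N, or if a joint passes its speed limit or range.

## Working session

There is one attempt and no reset: what is moved stays moved. The work goes in short steps, Python scripts to look and compute and a shell command to move; the robot and the scene stay as the last step left them, time stands still between calls to the robot, and variables do not carry over. Pictures are saved under pics/ and viewed, at most 10 in all, crops included, and the job is handed in when it is done.

```bash
ls; mkdir -p pics; python3 - <<'E'
from cell import r, snapshot
import cv2,numpy as np
for n in("top","scene"):
    s=snapshot(n); cv2.imwrite(f"pics/{n}0.png",s["frame"]); np.savez(f"/tmp/{n}0.npz",**s)
o=r.get_obs(); print(o, r.pinch_z)
E
```

```text
pics
{'t': 0.1, 'joint_positions': array([ 1.30922839e+00,  1.16423053e-01,  1.44223097e+00, -6.96865701e-07,
        1.58402273e+00, -3.77991842e-02]), 'joint_velocities': array([ 0.00053855, -0.00227308, -0.00159555,  0.00106027,  0.00141823,
       -0.00037201]), 'tau': array([ 1.34634101e-03, -7.33670497e+01, -6.33786821e+01,  6.58130966e-05,
        5.47066564e-03,  3.42212343e-05]), 'tool_pos': array([0.14974558, 0.65798478, 0.23062591]), 'tool_rot': array([-3.14050930e+00, -4.02722201e-05,  2.91782387e+00]), 'ft_force': array([-0.06494791, -0.27147501,  0.48523277]), 'moment': array([-0.02198889,  0.03154384,  0.0104654 ]), 'finger_force': 0.0, 'opening': 0.08534253075062515} 0.0187
```

View pics/top0.png

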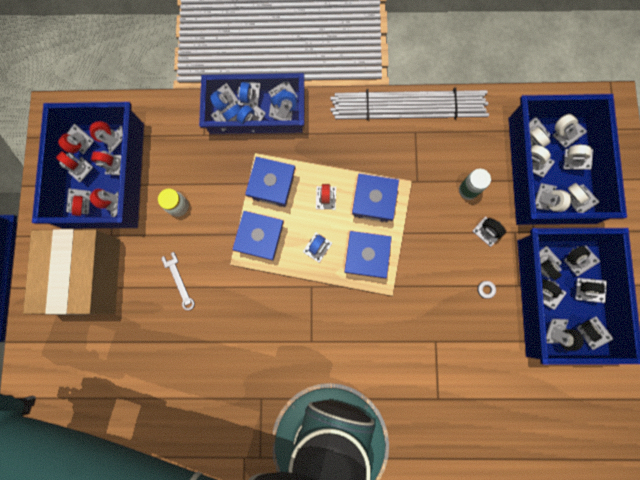

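View pics/scene0.png

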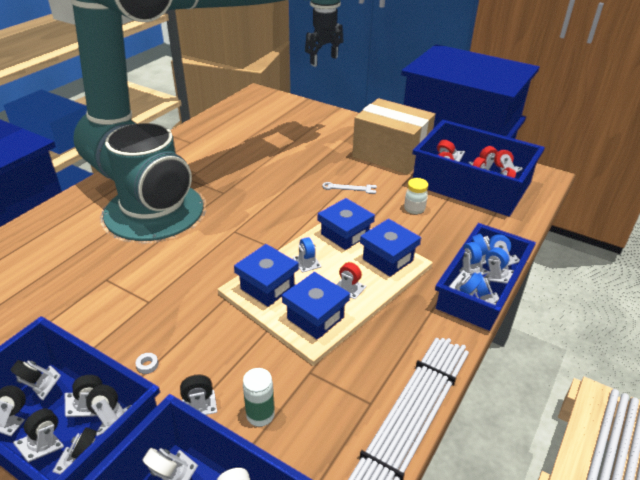

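The top view shows the four lids with grey discs near (270,180), (375,196), (257,235) and (368,254). The casters stand at (325,195) and (317,245), and the arm is clear to the lower left. Next I'll locate the lids.

```bash
cat > loc.py <<'E'
import cv2,numpy as np
def world(s,u,v,z):
    "pixel+depth -> world"
    c=np.stack([(u-s["cx"])/s["fx"]*z, -(v-s["cy"])/s["fy"]*z, -z, np.ones_like(z)],-1)
    return (c@np.linalg.inv(s["view"]).T)[...,:3]
def cloud(s):
    v,u=np.mgrid[0:480,0:640].astype(float); return world(s,u,v,s["z_map"].astype(float))
E
python3 - <<'E'
import numpy as np,cv2
from loc import *
s=np.load("/tmp/top0.npz"); P=cloud(s)
f=s["frame"].astype(int)
for n,(u,v) in dict(far_left=(270,180),far_right=(375,196),near_left=(257,235),near_right=(368,254)).items():
    z0=P[v-3:v+4,u-3:u+4,2]; zt=np.median(z0)
    m=(abs(P[...,2]-zt)<.012); w=np.zeros_like(m); w[v-35:v+36,u-35:u+36]=1
    k,l,st,ce=cv2.connectedComponentsWithStats((m&w).astype(np.uint8)); m=l==l[v,u]
    Q=P[m]; zt=np.median(Q[:,2])
    (c,sz,a)=cv2.minAreaRect((Q[:,:2]*1000).astype(np.float32))
    # disc centroid: non-blue inside
    d=m&(f[...,0]-f[...,2]<40); d[:v-10]=0;d[v+11:]=0;d[:,:u-10]=0;d[:,u+11:]=0
    D=P[d]
    print(n,"rect",np.round(c,1),np.round(sz,1),round(a,1),"z",round(zt*1000,1),"std",Q[:,2].std(),"disc",np.round(D.mean(0)*1000,1),d.sum())
for n,(u,v) in dict(red=(325,195),blue=(317,242),can=(480,177),jar=(170,200)).items():
    Q=P[v-10:v+11,u-10:u+11].reshape(-1,3); i=Q[:,2].argmax(); print(n,Q[i])
E
```

```text
far_left rect [652.5 145.1] [105.  105.6] 76.3 z 91.4 std 0.0025557393126277007 disc [653.6 145.7  91.8] 116
far_right rect [ 607.1 -120. ] [103.8 106.5] 79.9 z 92.5 std 0.0024200360106556387 disc [ 608.3 -120.    93.3] 118
near_left rect [512.8 175.2] [104.9 104.4] 75.6 z 84.6 std 0.002573440479067309 disc [513.8 175.3  85.2] 119
near_right rect [461.2 -98.3] [104.  104.5] 81.7 z 92.6 std 0.002405152894199028 disc [462.4 -98.3  92.8] 128
red [ 0.30044816 -0.00858085  1.28101286]
blue [ 0.30044816 -0.00858085  1.28101286]
can [ 0.30044816 -0.00858085  1.28101286]
jar [ 0.30044816 -0.00858085  1.28101286]
```

```bash
cat > go.py <<'E'
import sys,numpy as np
from cell import r
from scipy.spatial.transform import Rotation as R
L=dict(FL=(.653,.1455,.0914),FR=(.6077,-.120,.0925),NL=(.5133,.1753,.0846),NR=(.4618,-.0983,.0926))
n,off=sys.argv[1],float(sys.argv[2])   # off along tool x, mm
o=r.get_obs(); M=R.from_euler("xyz",o["tool_rot"]).as_matrix()
t=np.array(L[n])+M[:,0]*off/1000
print(n,"shift in tool axes mm (dz to lid top):",np.round(M.T@(t-o["tool_pos"])*1000,1),"force",o["ft_force"],"t",o["t"])
E
python3 go.py NL 38; python3 go.py FL -38
```

```text
NL shift in tool axes mm (dz to lid top): [-423.6 -389.8  146.4] force [-0.06494791 -0.27147501  0.48523277] t 0.1
FL shift in tool axes mm (dz to lid top): [-642.4 -387.9  139.6] force [-0.06494791 -0.27147501  0.48523277] t 0.1
```

```bash
python3 -m crank --help 2>&1 | head -5
```

```text
invalid input: not JSON, or not a number
```

```bash
python3 -m crank '[{"dx":-0.05,"dy":-0.045,"jaw":1},{"dx":-0.09,"dy":-0.083,"jaw":1},{"dx":-0.13,"dy":-0.12,"jaw":1},{"dx":-0.17,"dy":-0.157,"jaw":1},{"dx":-0.21,"dy":-0.194,"jaw":1},{"dx":-0.25,"dy":-0.231,"jaw":1},{"dx":-0.29,"dy":-0.268,"jaw":1},{"dx":-0.33,"dy":-0.305,"jaw":1},{"dx":-0.37,"dy":-0.342,"jaw":1},{"dx":-0.424,"dy":-0.39,"dz":0.04,"jaw":1},{"dx":-0.424,"dy":-0.39,"dz":0.09,"jaw":1},{"dx":-0.424,"dy":-0.39,"dz":0.12,"jaw":1}]' 40; python3 go.py NL 38
```

```text
NL shift in tool axes mm (dz to lid top): [-423.6 -389.8  146.4] force [-0.06494791 -0.27147501  0.48523277] t 0.1invalid input at $[0]: expected keys dx, dy, dz, yaw, jaw
```

All keys are required in each row.

```bash
python3 -m crank '[{"dx":-0.04,"dy":-0.037,"dz":0,"yaw":0,"jaw":1},{"dx":-0.08,"dy":-0.074,"dz":0,"yaw":0,"jaw":1},{"dx":-0.12,"dy":-0.11,"dz":0,"yaw":0,"jaw":1},{"dx":-0.16,"dy":-0.147,"dz":0,"yaw":0,"jaw":1},{"dx":-0.2,"dy":-0.184,"dz":0,"yaw":0,"jaw":1},{"dx":-0.24,"dy":-0.22,"dz":0,"yaw":0,"jaw":1},{"dx":-0.28,"dy":-0.257,"dz":0,"yaw":0,"jaw":1},{"dx":-0.32,"dy":-0.294,"dz":0,"yaw":0,"jaw":1},{"dx":-0.36,"dy":-0.331,"dz":0.02,"yaw":0,"jaw":1},{"dx":-0.4,"dy":-0.368,"dz":0.05,"yaw":0,"jaw":1},{"dx":-0.424,"dy":-0.39,"dz":0.09,"yaw":0,"jaw":1},{"dx":-0.424,"dy":-0.39,"dz":0.12,"yaw":0,"jaw":1}]' 40; echo; python3 go.py NL 38
```

```text
t: 1.6
tool_pos: [0.4771, 0.1817, 0.1093]
tool_rot: [-3.141, -0.001, 2.915]
ft_force: [0.2, 0.2, 0.7]
opening: -0.0002
finger_force: 0.0

NL shift in tool axes mm (dz to lid top): [ 1.2  1.9 24.7] force [0.20780431 0.22634555 0.65075343] t 1.6
```

```bash
python3 -m crank '[{"dx":0,"dy":0,"dz":0.01,"yaw":0,"jaw":1},{"dx":0,"dy":0,"dz":0.02,"yaw":0,"jaw":1},{"dx":0,"dy":0,"dz":0.02,"yaw":0,"jaw":1},{"dx":0,"dy":0,"dz":0.02,"yaw":0,"jaw":1}]'; python3 -m crank '[{"dx":0,"dy":0,"dz":0.001,"yaw":0,"jaw":1},{"dx":0,"dy":0,"dz":0.001,"yaw":0,"jaw":1}]';python3 -m crank '[{"dx":0,"dy":0,"dz":0.001,"yaw":0,"jaw":1},{"dx":0,"dy":0,"dz":0.001,"yaw":0,"jaw":1}]'
```

```text
t: 2.1
tool_pos: [0.477, 0.1842, 0.0923]
tool_rot: [3.141, 0.001, 2.918]
ft_force: [-0.0, 0.0, 1.3]
opening: 0.0001
finger_force: 0.0
t: 2.35
tool_pos: [0.4768, 0.1839, 0.0906]
tool_rot: [3.141, 0.0, 2.918]
ft_force: [0.2, -0.1, -0.3]
opening: 0.0001
finger_force: 0.0
t: 2.6
tool_pos: [0.4766, 0.1838, 0.0892]
tool_rot: [-3.141, -0.0, 2.918]
ft_force: [-0.5, -0.3, 0.2]
opening: -0.0
finger_force: 0.0
```

```bash
for i in 1 2 3; do python3 -m crank '[{"dx":0,"dy":0,"dz":0.001,"yaw":0,"jaw":1},{"dx":0,"dy":0,"dz":0.001,"yaw":0,"jaw":1}]' | grep -E "tool_pos|ft_f"; done
```

```text
tool_pos: [0.4767, 0.1838, 0.0882]
ft_force: [-0.6, -0.4, -0.3]
tool_pos: [0.4767, 0.1838, 0.0872]
ft_force: [0.3, -0.5, 0.0]
tool_pos: [0.4766, 0.1838, 0.0862]
ft_force: [-0.2, -0.6, 0.2]
```

```bash
python3 -m crank '[{"dx":0,"dy":0,"dz":0.001,"yaw":0,"jaw":1},{"dx":0,"dy":0,"dz":0.001,"yaw":0,"jaw":1}]' | grep -E "tool_pos|ft_f"; python3 -m crank '[{"dx":0,"dy":0,"dz":0.0005,"yaw":0,"jaw":1},{"dx":0,"dy":0,"dz":0.0005,"yaw":0,"jaw":1}]' | grep -E "tool_pos|ft_f"
```

```text
tool_pos: [0.4767, 0.1838, 0.0854]
ft_force: [-1.0, 0.3, 1.5]
tool_pos: [0.4768, 0.1838, 0.0852]
ft_force: [-3.9, -0.3, 6.2]
```

NL resists 6 N without sinking, so it is home. Next is FL.

```bash
python3 -m crank '[{"dx":0,"dy":0,"dz":-0.03,"yaw":0,"jaw":1},{"dx":0,"dy":0,"dz":-0.04,"yaw":0,"jaw":1},{"dx":0,"dy":0,"dz":-0.04,"yaw":0,"jaw":1}]'; python3 go.py FL -38
```

```text
t: 4.22
tool_pos: [0.4769, 0.1839, 0.125]
tool_rot: [3.141, 0.001, 2.918]
ft_force: [-0.6, -0.5, -0.4]
opening: -0.0001
finger_force: 0.0
FL shift in tool axes mm (dz to lid top): [-218.2    1.7   33.7] force [-0.58983101 -0.45633445 -0.41708098] t 4.225
```

```bash
python3 -m crank '[{"dx":-0.05,"dy":0,"dz":0,"yaw":0,"jaw":1},{"dx":-0.1,"dy":0,"dz":0,"yaw":0,"jaw":1},{"dx":-0.15,"dy":0.001,"dz":0,"yaw":0,"jaw":1},{"dx":-0.195,"dy":0.001,"dz":0,"yaw":0,"jaw":1},{"dx":-0.218,"dy":0.0015,"dz":0.01,"yaw":0,"jaw":1},{"dx":-0.218,"dy":0.0015,"dz":0.025,"yaw":0,"jaw":1},{"dx":-0.218,"dy":0.0015,"dz":0.029,"yaw":0,"jaw":1},{"dx":-0.218,"dy":0.0015,"dz":0.029,"yaw":0,"jaw":1},{"dx":-0.218,"dy":0.0015,"dz":0.029,"yaw":0,"jaw":1}]' | grep -E "tool_pos|ft_f"; python3 -m crank '[{"dx":0,"dy":0,"dz":0.001,"yaw":0,"jaw":1},{"dx":0,"dy":0,"dz":0.001,"yaw":0,"jaw":1}]' | grep -E "tool_pos|ft_f";  python3 go.py FL -38
```

```text
tool_pos: [0.6894, 0.1371, 0.0966]
ft_force: [0.1, -1.2, 0.5]
tool_pos: [0.6895, 0.1369, 0.0951]
ft_force: [-0.1, 0.4, 0.4]
FL shift in tool axes mm (dz to lid top): [-0.5  0.2  3.7] force [-0.11144402  0.44092698  0.35328803] t 5.6
```

```bash
for i in 1 2; do python3 -m crank '[{"dx":0,"dy":0,"dz":0.001,"yaw":0,"jaw":1},{"dx":0,"dy":0,"dz":0.001,"yaw":0,"jaw":1}]' | grep -E "tool_pos|ft_f"; done; python3 -m crank '[{"dx":0,"dy":0,"dz":0.0005,"yaw":0,"jaw":1},{"dx":0,"dy":0,"dz":0.0005,"yaw":0,"jaw":1}]' | grep -E "tool_pos|ft_f"
```

```text
tool_pos: [0.6895, 0.1369, 0.0937]
ft_force: [-0.2, 0.3, 0.5]
tool_pos: [0.6895, 0.1369, 0.0926]
ft_force: [0.0, 0.8, -0.6]
tool_pos: [0.6896, 0.1369, 0.0923]
ft_force: [0.1, -1.2, -0.2]
```

```bash
for i in 1 2; do python3 -m crank '[{"dx":0,"dy":0,"dz":0.0005,"yaw":0,"jaw":1},{"dx":0,"dy":0,"dz":0.0005,"yaw":0,"jaw":1}]' | grep -E "tool_pos|ft_f"; done
```

```text
tool_pos: [0.6896, 0.1369, 0.0918]
ft_force: [0.7, 0.1, 0.7]
tool_pos: [0.6896, 0.1369, 0.0913]
ft_force: [0.0, -0.4, 0.7]
```

```bash
for i in 1 2; do python3 -m crank '[{"dx":0,"dy":0,"dz":0.0005,"yaw":0,"jaw":1},{"dx":0,"dy":0,"dz":0.0005,"yaw":0,"jaw":1}]' | grep -E "tool_pos|ft_f"; done
```

```text
tool_pos: [0.6896, 0.1369, 0.0908]
ft_force: [0.3, -0.3, 1.4]
tool_pos: [0.6896, 0.1369, 0.0903]
ft_force: [1.8, -1.1, 1.1]
```

```bash
for i in 1 2; do python3 -m crank '[{"dx":0,"dy":0,"dz":0.0005,"yaw":0,"jaw":1},{"dx":0,"dy":0,"dz":0.0005,"yaw":0,"jaw":1}]' | grep -E "tool_pos|ft_f"; done
```

```text
tool_pos: [0.6896, 0.1369, 0.0898]
ft_force: [1.9, -0.5, 2.1]
tool_pos: [0.6896, 0.1369, 0.0893]
ft_force: [1.9, 0.3, 1.9]
```

FL yields at about 2 N, so it seems to rock. I'll go 1 mm further and confirm with the camera.

```bash
for i in 1 2; do python3 -m crank '[{"dx":0,"dy":0,"dz":0.0005,"yaw":0,"jaw":1},{"dx":0,"dy":0,"dz":0.0005,"yaw":0,"jaw":1}]' | grep -E "tool_pos|ft_f"; done
cat > tilt.py <<'E'
import sys,numpy as np,cv2
from cell import snapshot
from loc import cloud
s=snapshot("scene"); np.savez("/tmp/scene1.npz",**s)
cv2.imwrite(f"pics/{sys.argv[1]}.png",cv2.resize(s["frame"][180:340,220:440],None,fx=3,fy=3,interpolation=cv2.INTER_CUBIC))
for tag,S in (("before",np.load("/tmp/scene0.npz")),("now",s)):
    P=cloud(S); f=S["frame"].astype(int)
    for n,c in dict(FL=(.653,.1455,.0918),NL=(.5133,.1753,.0855)).items():
        d=P-np.array(c); m=(abs(d[...,0])<.04)&(abs(d[...,1])<.04)&(abs(d[...,2])<.012)
        m&=np.hypot(d[...,0],d[...,1])>.0
        Q=d[m]; A=np.c_[Q[:,:2],np.ones(len(Q))]; w=np.ones(len(Q),bool)
        for _ in range(4):
            k=np.linalg.lstsq(A[w],Q[w,2],rcond=None)[0]; e=abs(A@k-Q[:,2]); w=e<max(.0015,2*np.median(e))
        print(tag,n,"slope x,y",k[:2].round(3),"dz mm",round(k[2]*1000,2),w.sum())
E
python3 tilt.py s1
```

```text
tool_pos: [0.6897, 0.1369, 0.0891]
ft_force: [1.6, -0.7, 4.6]
tool_pos: [0.6898, 0.1369, 0.0889]
ft_force: [0.7, -0.7, 8.0]
before FL slope x,y [-0.001  0.003] dz mm 2.25 552
before NL slope x,y [-0.004  0.013] dz mm 1.48 479
now FL slope x,y [-0.113  0.029] dz mm 2.34 448
now NL slope x,y [0.003 0.005] dz mm 1.5 477
```

FL is tilted 0.117 rad and its middle hasn't moved, so it is the one. I'll lift off and go over its middle.

```bash
python3 -m crank '[{"dx":0,"dy":0,"dz":-0.01,"yaw":0,"jaw":1},{"dx":0,"dy":0,"dz":-0.02,"yaw":0,"jaw":1},{"dx":0.02,"dy":0,"dz":-0.02,"yaw":0,"jaw":1},{"dx":0.038,"dy":0,"dz":-0.02,"yaw":0,"jaw":1},{"dx":0.038,"dy":0,"dz":-0.02,"yaw":0,"jaw":1},{"dx":0.038,"dy":0,"dz":-0.02,"yaw":0,"jaw":1}]' | grep -E "tool_pos|ft_f"; python3 go.py FL 0; python3 tilt.py s2
```

```text
tool_pos: [0.653, 0.1452, 0.1087]
ft_force: [0.5, 0.3, 0.5]
FL shift in tool axes mm (dz to lid top): [ 0.1  0.3 17.3] force [0.48027987 0.25873943 0.48037185] t 9.15
before FL slope x,y [-0.001  0.003] dz mm 2.25 552
before NL slope x,y [-0.004  0.013] dz mm 1.48 479
now FL slope x,y [ 0.012 -0.003] dz mm 1.97 497
now NL slope x,y [0.005 0.006] dz mm 1.47 460
```

View pics/s2.png

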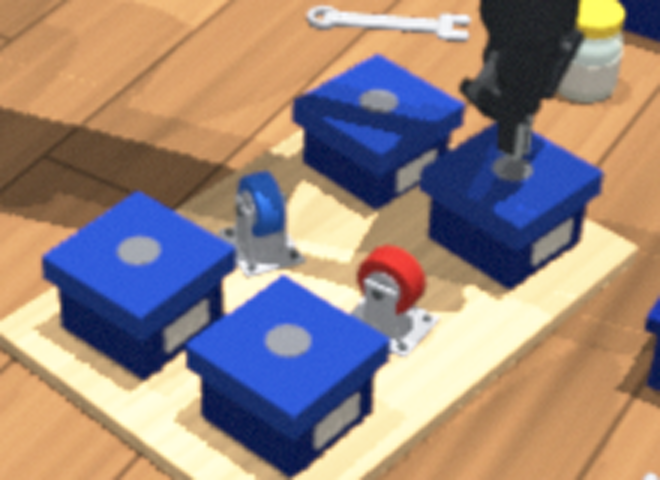

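The fingertips stand right over FL's grey disc at crop pixel (512,165). The lid has sprung back level and the casters are undisturbed. Now I press.

```bash
python3 -m crank '[{"dx":0,"dy":0,"dz":0.008,"yaw":0,"jaw":1},{"dx":0,"dy":0,"dz":0.014,"yaw":0,"jaw":1},{"dx":0,"dy":0,"dz":0.014,"yaw":0,"jaw":1},{"dx":0,"dy":0,"dz":0.014,"yaw":0,"jaw":1}]' | grep -E "tool_pos|ft_f"; for i in 1 2 3; do python3 -m crank '[{"dx":0,"dy":0,"dz":0.001,"yaw":0,"jaw":1},{"dx":0,"dy":0,"dz":0.001,"yaw":0,"jaw":1}]' | grep -E "tool_pos|ft_f"; done
```

```text
tool_pos: [0.6526, 0.1453, 0.0942]
ft_force: [0.2, 0.4, -0.1]
tool_pos: [0.6525, 0.1453, 0.0934]
ft_force: [0.0, -0.2, -0.1]
tool_pos: [0.6526, 0.1453, 0.0925]
ft_force: [1.0, 0.5, 2.1]
tool_pos: [0.6527, 0.1454, 0.092]
ft_force: [-2.9, -1.5, 7.3]
```

```bash
for i in 1 2 3 4; do python3 -m crank '[{"dx":0,"dy":0,"dz":0.0005,"yaw":0,"jaw":1},{"dx":0,"dy":0,"dz":0.001,"yaw":0,"jaw":1}]' | grep -E "tool_pos|ft_f"; done
```

```text
tool_pos: [0.6527, 0.1453, 0.0913]
ft_force: [-2.6, -1.0, 8.3]
tool_pos: [0.6527, 0.1453, 0.0903]
ft_force: [-4.2, -0.7, 9.1]
tool_pos: [0.6527, 0.1454, 0.0893]
ft_force: [-5.0, -0.8, 9.0]
tool_pos: [0.6527, 0.1454, 0.0883]
ft_force: [-2.6, -1.0, 9.0]
```

```bash
for i in 1 2; do python3 -m crank '[{"dx":0,"dy":0,"dz":0.0005,"yaw":0,"jaw":1},{"dx":0,"dy":0,"dz":0.001,"yaw":0,"jaw":1}]' | grep -E "tool_pos|ft_f"; done
```

```text
tool_pos: [0.6527, 0.1454, 0.0873]
ft_force: [-4.3, -1.3, 11.1]
tool_pos: [0.6528, 0.1454, 0.0871]
ft_force: [-7.7, -1.4, 18.4]
```

```bash
python3 -m crank '[{"dx":0,"dy":0,"dz":0.0005,"yaw":0,"jaw":1},{"dx":0,"dy":0,"dz":0.0005,"yaw":0,"jaw":1},{"dx":0,"dy":0,"dz":0.0005,"yaw":0,"jaw":1}]' | grep -E "tool_pos|ft_f"; python3 -m crank '[{"dx":0,"dy":0,"dz":-0.004,"yaw":0,"jaw":1},{"dx":0,"dy":0,"dz":-0.02,"yaw":0,"jaw":1},{"dx":0,"dy":0,"dz":-0.05,"yaw":0,"jaw":1},{"dx":0,"dy":0,"dz":-0.1,"yaw":0,"jaw":1},{"dx":0,"dy":0,"dz":-0.12,"yaw":0,"jaw":1},{"dx":0,"dy":0,"dz":-0.12,"yaw":0,"jaw":1},{"dx":0,"dy":0,"dz":-0.12,"yaw":0,"jaw":1}]'; python3 tilt.py s3
```

```text
tool_pos: [0.6528, 0.1454, 0.087]
ft_force: [-9.0, -1.9, 19.7]
t: 13.2
tool_pos: [0.6521, 0.1452, 0.2032]
tool_rot: [-3.141, -0.002, 2.918]
ft_force: [0.2, -0.1, -1.1]
opening: -0.0
finger_force: 0.0
before FL slope x,y [-0.001  0.003] dz mm 2.25 552
before NL slope x,y [-0.004  0.013] dz mm 1.48 479
now FL slope x,y [-0.002 -0.007] dz mm -3.17 574
now NL slope x,y [0.002 0.003] dz mm 1.58 469
```

View pics/s3.png

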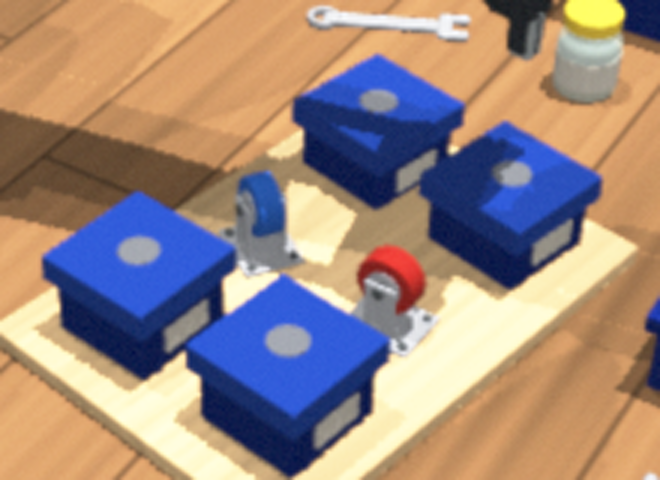

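The far-left lid (disc at crop pixel (512,173)) is level and 5.4 mm lower. Nothing else has moved and the arm is clear, so I'm handing in.

```bash
python3 -c "from cell import finish_job; print(finish_job())"
```

```text
the job is handed in; nothing more can be done
None
```

The far-left lid was the one that rocked; I pressed it in its middle until it stopped about 5 mm lower and level, then lifted clear and handed the job in at about 13 s (the near-left lid tested home; the two right-hand lids were not pressed).

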